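# Fit the flange cover on a model car's drive unit

## Task

Pick up the blue flange cover and lower it over the drive unit's upright shaft, flange side down, so that the brass locating pin goes into the cover's pin hole and the flange sits fully home, flat on the ring; then let go. The ring with the pin has been clamped at an angle nobody measured, so once on the shaft feel for the pin by turning the cover under light pressure: never wedge or press the cover or the gripper on the unit with more than 40 N in all (shaft, pin and ring together). Leave the damper, the wheel and the screwdriver where they lie.

Things in the scene. Friction and masses are not known exactly. Their poses are not given: they have to be found in the camera images.
- cover_hub (a point): The loose blue flange cover, 0.2 to 0.4 kg, lying flat, hub up: a square hub 30 x 30 mm, 44 mm tall, centred on a square flange 84 x 84 mm, 10 mm thick (54 mm in all). This point is the centre of the hub, 32 mm above the underside: grip here, on any two opposite faces. z up out of the hub; x, y square to the faces. A 14 mm bore runs down its axis through hub and flange.
- cover_base (a point): Centre of the cover's underside, 32 mm below the hub point; same axes.
- cover_pinhole (a point): The pin hole's centre at the underside: 9 mm in diameter, right through the flange, 30 mm from the bore's axis in the cover's +x direction; a white stripe on the flange marks that edge. Same axes as the cover.
- unit_seat (a point): The drive unit, fixed to the bench: a black housing 94 x 94 mm on an aluminium plate 190 x 120 mm, with an aluminium ring of 82 mm diameter on top. This point is the centre of the ring's flat top face, 56 mm above the bench, where the cover's underside must come to lie; z up, x along the plate's length. The ring is clamped and does not turn. Nothing is springy.
- shaft_top (a point): Top of the unit's steel shaft, 12 mm in diameter, upright, 62 mm above the seat, its last 6 mm tapered to 6 mm. A flat-topped 6 mm brass pin stands 14 mm up from the ring, 30 mm from the shaft's axis; seen from above, its direction is the unit's +x turned counter-clockwise by an unmeasured 0.2 to 1.6 rad (11 to 92 degrees). Off the pin hole, the cover's underside stops on it 14 mm above the seat.
- unit: The same drive unit; origin at the centre of its underside on the bench, same axes as the seat point.
- cover: The same blue cover; origin at the centre of its underside.
- damper: Bystander: a purple and black damper, 106 mm long, 24 mm high, lying on the bench along its x; origin under its middle.
- wheel: Bystander: a black-tyred wheel of 104 mm diameter lying flat, 50 mm high; origin at the centre of its underside.
- driver: Bystander: a screwdriver with an orange handle, 160 mm long, lying along its x; origin on the bench under it.
Mind the look-alikes: they are no part of the job. Several things look just like the cover: the one meant starts farthest to the robot's right.

How it is judged:
By the outcome, as a careful person would: the job done as asked, in the order asked, and still so for the second after the job is handed in, with the robot touching nothing.
It also fails if it takes over 72 s, if anything falls off the work surface, if the arm or the gripper's body presses on something with over 40 N, if the wrist force passes 120 N, or if a joint passes its speed limit or range.

## Robot

A 7-joint arm with a two-finger parallel gripper is mounted at the origin on the work surface. World frame = base frame: x ahead of the robot, y to its left, z up, the work surface at z = 0. Lengths are in m, angles in rad, forces in N, time in s.
With the tool pointing down it reaches from about 0.4 to 0.85 m from the base axis. Payload 4.4 kg.
Tool frame: the origin (TCP) lies between the finger pads; the fingertips stand ahead of it and the grasp point (between the pads) lies 8 mm behind it (ctrl.finger_overhang is the z of the fingertips in the tool frame, in m); z points along the fingers, y is the line along which they close (so a half turn about z gives the same grasp; the last joint's range is limited). The gripper opens to 94 mm and grips with 3 to 60 N. Pads are 16 mm wide; open, the fingers measure 119 mm over their backs; the gripper's body (75 mm by 177 mm) begins 78 mm behind the grasp point.
Start: joints at [1.244, 0.628, 0.038, 1.517, -0.027, 0.996, -0.02], TCP at [0.168, -0.628, 0.216] pointing down, gripper open.
Joint ranges: [-3.06, 3.06], [-0.37, 2.12], [-1.25, 1.32], [0.18, 2.47], [-1.1, 4.24], [0.23, 1.98], [-2.94, 2.94]. Speed limits (rad/s): [2.57, 2.57, 3.14, 3.14, 3.14, 3.14, 3.14].

## Interface

Orientations are given as a unit quaternion [x, y, z, w].
In Python, from cell import ctrl, imaging, job_done gives the robot as it stands. The module is installed in compiled form; this text tells all that it offers.
- The arm moves only by the tool drive_tool, never from a script. Its argument "series" is a list of rows, each a list of 7 numbers: the shift along the tool's x, y, z in mm, then the turn, a rotation vector about the tool's x, y, z in rad, then the opening in per cent of the stroke, from 0 (shut) to 100 (fully open). In form: [[x, y, z, ax, ay, az, jaw], ...]. A call has 1 to 8 rows; each row is the pose to reach, as a shift and turn from the pose commanded when the call began, along the tool's axes at that moment; what a row does not reach only later rows make up. A row lasts 1/12 s, in which the tool goes at most 41.7 mm and 7.16 degrees, less where a joint would pass 70% of its speed; a pose out of reach is approached as far as the arm can. A call with a gripper value outside its range is refused whole. The fingers move at their own pace and stop on an object; "squeeze" is the grip in N (left out, the last holds). Time passes only in rows, so rows that repeat a pose let the fingers close. It gives the time, the measured TCP pose, the force, the opening and the grip force at its end, in the units of the state.
- ctrl.get_state(): the state, without advancing time (a new reading comes with each control period).
- imaging.grab_frame(name): name is "scene" or "top" or "wrist"; returns a dict with "img" (400x640x3 uint8, blue, green, red), "intrinsics" (3x3 intrinsics, pixels), "T" (4x4, takes a point from camera to world coordinates); the wrist camera has in their place "tool_from_camera" (4x4, takes a point from camera to tool coordinates, whose origin is the TCP and whose axes are the flange's). Camera axes: x right, y down, z forward; pixel columns grow to the right and rows downward; lengths in m; the calibration is good to about 2 mm. The wrist camera is an equidistant fisheye: a pixel r from the principal point sees the ray r / f radians off the axis. A picture is of the moment at which its call begins: read the wrist's pose just before it. There is no depth.
- job_done(): hands the job in; it is judged then, once.
The state is a dict: "time_s": time; "qpos": joint angles; "qd": joint speeds; "joint_torque": joint torques, N m; "tcp_pos": TCP position; "eef_rot": TCP orientation; "force": force on the tool from outside, world axes, zero at the start; "ft_torque": the same for the moment, N m; "gripper_width": finger opening in m; "grip_force": force on a finger pad.
Only numpy, scipy, OpenCV 4.12 (cv2) and the standard library are available. Lean on these libraries where they do the work, as an engineer would, in place of code of your own. Each camera call takes 0.05 s, during which the arm holds its last target. There are 200 camera calls.

## Working session

There is one attempt and no reset: what is moved stays moved. The work goes in short steps, Python scripts to look and compute and a tool call to move; the robot and the scene stay as the last step left them, time stands still between calls to the robot, and variables do not carry over. Pictures are saved under pics/ and viewed, at most 10 in all, crops included, and the job is handed in when it is done.

Besides the shell and the picture viewer there is one more tool, called after "Call:" as a command line: name --pt "numbers of a row" for each row, then --argument value for the rest. drive_tool: Moves the arm, as the interface text tells. Its arguments: {"type":"object","properties":{"series":{"type":"array","items":{"type":"array","items":{"type":"number"}}},"squeeze":{"type":"number"}},"required":["series"]}

```bash
mkdir -p pics; python3 - <<'E'
from cell import ctrl, imaging
import cv2,numpy as np,pickle
d={}
s=ctrl.get_state(); print({k:np.round(v,3).tolist() for k,v in s.items()}, ctrl.finger_overhang)
for n in("scene","top","wrist"):
    f=imaging.grab_frame(n); d[n]=f; print(n,np.round(f["intrinsics"],1).tolist(),np.round(f.get("T",f.get("tool_from_camera")),3).tolist())
    cv2.imwrite(f"pics/a_{n}.png",f["img"])
d["s"]=s
pickle.dump(d,open("a.pkl","wb"))
E
```

```text
{'time_s': 0.0, 'qpos': [1.244, 0.629, 0.038, 1.518, -0.027, 0.996, -0.02], 'qd': [0.0, 0.003, 0.0, 0.0, 0.002, -0.0, 0.0], 'joint_torque': [-0.001, -54.973, 1.143, -18.663, -0.052, 0.024, 0.0], 'tcp_pos': [0.167, -0.627, 0.216], 'eef_rot': [0.992, 0.13, -0.0, -0.001], 'force': [-0.626, -0.524, 0.854], 'ft_torque': [0.003, -0.022, 0.009], 'grip_force': 0.0, 'gripper_width': 0.094} 0.011
scene [[377.7, 0.0, 316.1], [0.0, 377.7, 198.1], [0.0, 0.0, 1.0]] [[0.663, 0.494, -0.563, 0.991], [0.749, -0.458, 0.479, -0.366], [-0.021, -0.739, -0.674, 0.639], [0.0, 0.0, 0.0, 1.0]]
top [[386.2, 0.0, 321.9], [0.0, 386.2, 203.5], [0.0, 0.0, 1.0]] [[-0.008, -0.994, 0.107, 0.491], [-0.999, 0.013, 0.05, -0.017], [-0.051, -0.107, -0.993, 0.746], [0.0, 0.0, 0.0, 1.0]]
wrist [[309.7, 0.0, 310.4], [0.0, 309.7, 199.5], [0.0, 0.0, 1.0]] [[-0.0, -0.965, -0.264, 0.078], [1.0, -0.0, 0.0, -0.001], [-0.0, -0.264, 0.965, -0.168], [0.0, 0.0, 0.0, 1.0]]
```

View pics/a_top.png

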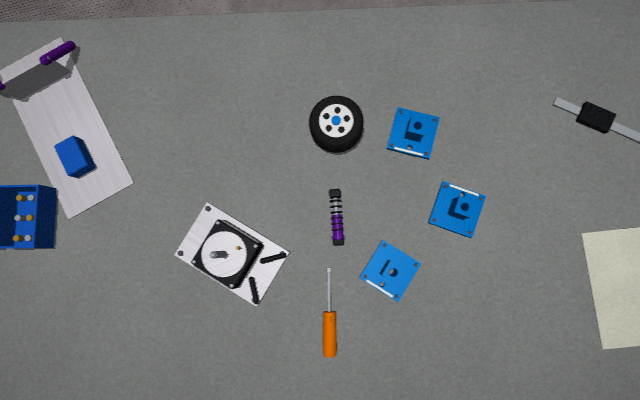

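View pics/a_scene.png

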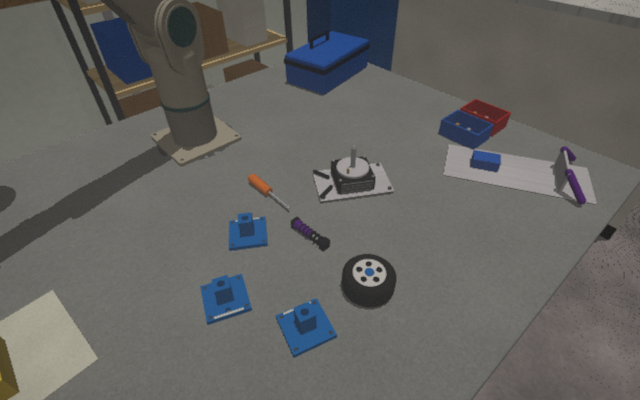

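The top view shows three blue covers, at (457,209), (413,133) and (390,270). Image right is -y, so the one meant is at (457,209), with its stripe at (463,190). The unit is at (225,254), with the shaft tip near (213,254) and a brass pin near (239,248). In the scene view the target is at (225,298) and the unit at (353,172).

```bash
cat > h.py <<'E'
import numpy as np,cv2
def rays(f,px,pose=None):
    px=np.atleast_2d(np.float64(px));K=f["intrinsics"]
    d=np.c_[(px[:,0]-K[0,2])/K[0,0],(px[:,1]-K[1,2])/K[1,1],np.ones(len(px))]
    T=f.get("T")
    if T is None:
        from scipy.spatial.transform import Rotation as R
        r=np.hypot(d[:,0],d[:,1]);s=np.sin(r)/np.maximum(r,1e-9)
        d=np.c_[d[:,0]*s,d[:,1]*s,np.cos(r)]
        W=np.eye(4);W[:3,:3]=R.from_quat(pose["eef_rot"]).as_matrix();W[:3,3]=pose["tcp_pos"]
        T=W@f["tool_from_camera"]
    d=d@T[:3,:3].T
    return T[:3,3],d/np.linalg.norm(d,axis=1)[:,None]
def onz(f,px,z,pose=None):
    o,d=rays(f,px,pose);return o+d*((z-o[2])/d[:,2])[:,None]
def meet(rs):
    A=0;b=0
    for o,d in rs:
        P=np.eye(3)-np.outer(d,d);A=A+P;b=b+P@o
    p=np.linalg.solve(A,b);return p,[np.linalg.norm(np.cross(p-o,d)) for o,d in rs]
def blob(mask,near):
    n,l=cv2.connectedComponents(mask.astype(np.uint8));ys,xs=np.nonzero(l)
    i=np.argmin((xs-near[0])**2+(ys-near[1])**2);m=(l==l[ys[i],xs[i]]).astype(np.uint8)
    return max(cv2.findContours(m,0,cv2.CHAIN_APPROX_NONE)[0],key=cv2.contourArea)[:,0]
def blue(img):
    b,g,r=[img[...,i].astype(int) for i in range(3)];return (b>r+40)&(b>g+15)
E
python3 - <<'E'
import pickle;from h import *
d=pickle.load(open("a.pkl","rb"))
t=d["top"];c=blob(blue(t["img"]),(445,200))
for z in(0,.01):
    w=onz(t,c,z)[:,:2]; print(z,cv2.minAreaRect((w*1000).astype(np.float32)))
print("stripe",onz(t,[463,190],.01))
i=t["img"][190:320,165:300];i=cv2.resize(i,None,fx=4,fy=4,interpolation=cv2.INTER_CUBIC)
s=d["scene"]["img"];j=cv2.resize(s[135:210,300:400],None,fx=5,fy=5,interpolation=cv2.INTER_CUBIC)
k=cv2.resize(s[265:330,190:260],None,fx=4,fy=4,interpolation=cv2.INTER_CUBIC)
cv2.imwrite("pics/b.png",i);cv2.imwrite("pics/c.png",j)
E
```

```text
0 ((557.5780029296875, -237.279541015625), (87.44192504882812, 86.57874298095703), 69.17035675048828)
0.01 ((556.679931640625, -234.33163452148438), (86.26943969726562, 85.41777801513672), 69.17031860351562)
stripe [[ 0.59229217 -0.24730625  0.01      ]]
```

View pics/b.png

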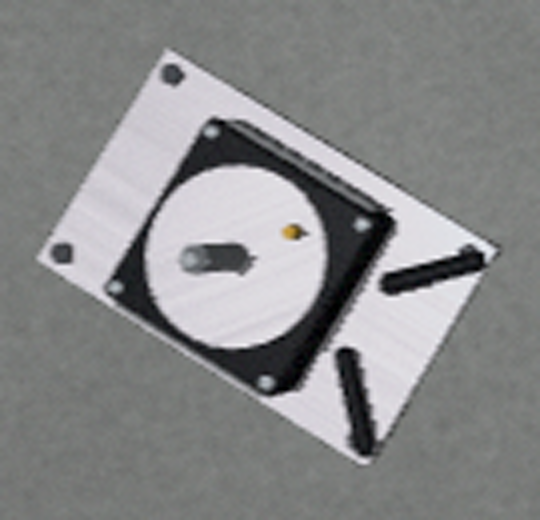

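View pics/c.png

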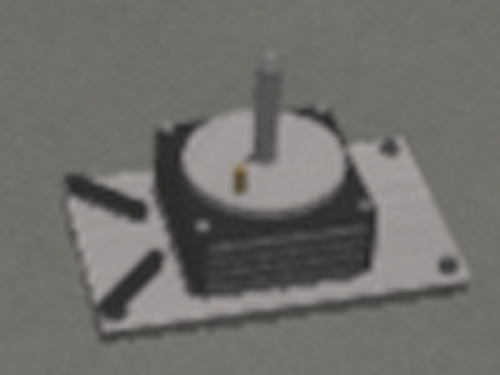

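The crops show the shaft tip at top (213,254) / scene (353.6,146.6), the pin top at top (237.4,247.6) / scene (348,168.7), and the ring centre at top (224.1,253.9) / scene (353,167). The cover's stripe side points to world +x.

```bash
python3 - <<'E'
import pickle;from h import *
d=pickle.load(open("a.pkl","rb"));t=d["top"];s=d["scene"]
def two(a,b): 
    r=[(o,v[0]) for o,v in(rays(t,a),rays(s,b))];p,e=meet(r);return p.round(4),np.round(e,4)
for n,a,b in(("shafttop",(212.6,253.7),(353.4,146.8)),("pintop",(237.3,247.4),(347.9,168.6)),("ring",(223.8,254),(352.8,167))):print(n,two(a,b))
print("ring z.056",onz(t,[223.8,254],.056).round(4),onz(s,[352.8,167],.056).round(4),"pin .07",onz(t,[237.3,247.4],.07).round(4),onz(s,[347.9,168.6],.07).round(4),"shaft .118",onz(t,[212.6,253.7],.118).round(4),onz(s,[353.4,146.8],.118).round(4))
# ring ellipse
g=t["img"].min(2);m=g>140;m[:,:]&=True
c=blob(m,(225,245));print(cv2.fitEllipse(cv2.convexHull(c)))
w=onz(t,cv2.convexHull(c)[:,0],.056)[:,:2];print(cv2.minEnclosingCircle((w*1000).astype(np.float32)))
# plate corners (crop px) ->dir
pc=np.array([[168,50],[498,250],[368,463],[38,260]])/4+[165,190]-.375
print(onz(t,pc,.006).round(4).tolist())
# cover flange corners from contours in both views
for f,near in((t,(445,200)),(s,(212,300))):
    c=blob(blue(f["img"]),near);print(cv2.boxPoints(cv2.minAreaRect(c)).round(1).tolist(),cv2.approxPolyDP(c,5,True)[:,0].tolist())
hub=t["img"][185:232,432:482];cv2.imwrite("pics/d.png",np.hstack([cv2.resize(hub,(400,376)),cv2.resize(s["img"][270:325,195:255],(400,376))]))
E
```

```text
shafttop (array([0.4777, 0.1944, 0.1158]), array([0.0007, 0.0007]))
pintop (array([0.488 , 0.1667, 0.0697]), array([0.0001, 0.0001]))
ring (array([0.4764, 0.1961, 0.0525]), array([0.0004, 0.0004]))
ring z.056 [[0.4763 0.1947 0.056 ]] [[0.4796 0.1932 0.056 ]] pin .07 [[0.4879 0.1666 0.07  ]] [[0.4882 0.1665 0.07  ]] shaft .118 [[0.4782 0.1943 0.118 ]] [[0.4796 0.1913 0.118 ]]
((223.4873504638672, 253.7324676513672), (44.448814392089844, 45.78281784057617), 33.956241607666016)
((477.1527099609375, 195.43597412109375), 41.0579833984375)
[[0.5763, 0.2463, 0.006], [0.4779, 0.0835, 0.006], [0.3784, 0.1452, 0.006], [0.4746, 0.3078, 0.006]]
[[427.3999938964844, 222.60000610351562], [442.1000061035156, 180.10000610351562], [486.70001220703125, 195.60000610351562], [471.8999938964844, 238.10000610351562]] [[443, 181], [428, 222], [472, 237], [486, 196]]
[[195.5, 283.29998779296875], [240.5, 270.3999938964844], [252.10000610351562, 310.70001220703125], [207.0, 323.6000061035156]] [[241, 274], [200, 287], [208, 323], [250, 309]]
```

View pics/d.png

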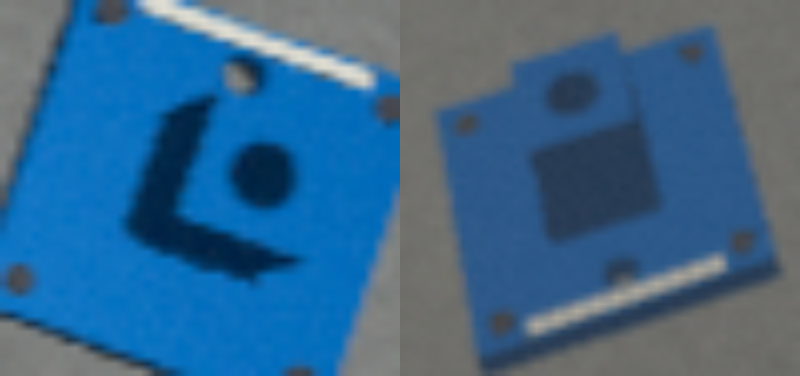

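Cover: centre about (0.557,-0.234), yaw -20.8°. The pin lies at about -70° in world, which is 51° from the unit's +x. The last crop shows the bore top at top-view pixel (464.6,206.5) and scene pixel (220.8,283.3). First I move towards the cover.

Call:
drive_tool --pt "15 -9 0 0 0 -0.03 100" --pt "45 -26 0 0 0 -0.09 100" --pt "77 -45 0 0 0 -0.15 100" --pt "110 -64 0 0 0 -0.21 100" --pt "143 -83 0 0 0 -0.27 100" --pt "176 -102 0 0 0 -0.33 100" --pt "208 -121 0 0 0 -0.4 100" --pt "240 -140 0 0 0 -0.47 100"

```text
time_s: 0.82
tcp_pos: [0.3644, -0.4293, 0.2164]
eef_rot: [0.933, 0.359, -0.0, -0.0]
force: [-0.0, -0.4, -0.5]
gripper_width: 0.0942
grip_force: 0.0
```

```bash
cat > mv.py <<'E'
import sys;from cell import ctrl;import numpy as np
from scipy.spatial.transform import Rotation as R
# target x y z(TCP) yaw(deg of tool x)
def go(x,y,z,yaw):
    s=ctrl.get_state();r=R.from_quat(s["eef_rot"])
    rt=R.from_euler("z",yaw,degrees=True)*R.from_euler("x",180,degrees=True)
    print("t",s["time_s"],"tcp",s["tcp_pos"].round(4) if hasattr(s["tcp_pos"],"round") else s["tcp_pos"],"w",s["gripper_width"],"F",np.round(s["force"],1),"q",np.round(s["qpos"],2))
    print("yaw",np.degrees(np.arctan2(*r.as_matrix()[[1,0],[0,0]])).round(2),"shift mm",(r.inv().apply(np.array([x,y,z])-s["tcp_pos"])*1000).round(1),"rot",(r.inv()*rt).as_rotvec().round(4))
if __name__=="__main__": go(*map(float,sys.argv[1:5]))
E
python3 mv.py .557 -.234 .16 69.2
python3 - <<'E'
import pickle;from h import *
d=pickle.load(open("a.pkl","rb"));t=d["top"];s=d["scene"]
p,e=meet([(o,v[0]) for o,v in(rays(t,(464.6,206.5)),rays(s,(220.8,283.3)))]);print("bore top",p.round(4),np.round(e,4),onz(t,(464.6,206.5),.054),onz(t,(461.8,194),.01))
E
```

```text
t 0.8167 tcp [ 0.3644 -0.4293  0.2164] w 0.09421650661740656 F [-0.  -0.4 -0.5] q [ 0.88  0.5  -0.1   1.76  0.06  0.88 -0.08]
yaw 42.07 shift mm [273.8 -15.9  56.4] rot [-2.000e-04 -1.000e-04 -4.736e-01]
bore top [ 0.5569 -0.2351  0.0532] [0.0001 0.0001] [[ 0.55672876 -0.2349823   0.054     ]] [[ 0.58470577 -0.24472871  0.01      ]]
```

Call:
drive_tool --pt "30 -2 6 0 0 -0.06 100" --pt "70 -4 14 0 0 -0.13 100" --pt "110 -6 22 0 0 -0.2 100" --pt "150 -9 31 0 0 -0.27 100" --pt "190 -11 40 0 0 -0.34 100" --pt "230 -13 48 0 0 -0.41 100" --pt "260 -15 54 0 0 -0.46 100" --pt "274 -15.5 56 0 0 -0.474 100"

```text
time_s: 1.48
tcp_pos: [0.5598, -0.231, 0.1594]
eef_rot: [0.822, 0.57, 0.001, -0.001]
force: [1.2, 0.6, 0.4]
gripper_width: 0.0941
grip_force: 0.0
```

Call:
drive_tool --pt "0 0 0 0 0 0 100" --pt "0 0 0 0 0 0 100"

```text
time_s: 1.65
tcp_pos: [0.5563, -0.2374, 0.1603]
eef_rot: [0.824, 0.566, -0.001, -0.0]
force: [-1.5, 0.1, 1.0]
gripper_width: 0.0941
grip_force: 0.0
```

```bash
python3 mv.py .557 -.2347 .026 69.2; python3 - <<'E'
from h import *;from cell import ctrl,imaging;import pickle
s=ctrl.get_state();f=imaging.grab_frame("wrist");pickle.dump((s,f),open("w.pkl","wb"))
cv2.imwrite("pics/w.png",f["img"])
E
```

```text
t 1.65 tcp [ 0.5563 -0.2374  0.1603] w 0.0940506405553192 F [-1.5  0.1  1. ] q [ 0.49  0.63 -0.21  1.7   0.17  0.83 -0.17]
yaw 68.97 shift mm [ 3.000e+00 -1.000e-01  1.343e+02] rot [-0.001   0.0013 -0.004 ]
```

View pics/w.png

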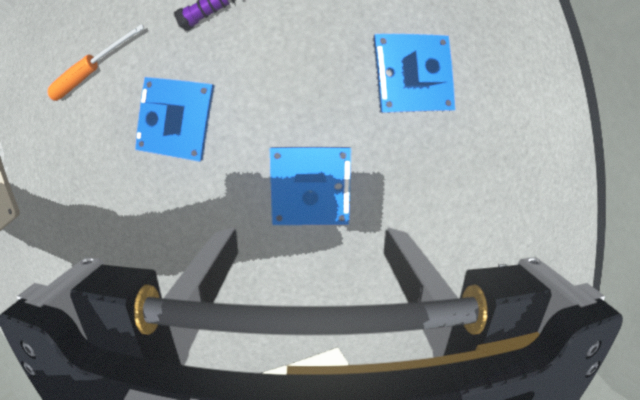

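The wrist view shows the cover square to the tool: flange corners about (271,148), (350,148), (350,225) and (272,226), bore top at (310,198), stripe on the right.

```bash
python3 - <<'E'
from h import *;import pickle
s,f=pickle.load(open("w.pkl","rb"))
print(onz(f,(310,198),.054,s).round(4))
c=blob(blue(f["img"]),(290,165));w=onz(f,c,.01,s)[:,:2];print(cv2.minAreaRect((w*1000).astype(np.float32)))
E
python3 mv.py .557 -.2347 .026 69.2
```

```text
[[ 0.5577 -0.2329  0.054 ]]
((557.6441040039062, -232.66241455078125), (85.23368072509766, 85.71781921386719), 69.19617462158203)
t 1.7 tcp [ 0.5555 -0.2388  0.1605] w 0.09403214593793952 F [ 0.  -0.4  0.4] q [ 0.49  0.63 -0.21  1.7   0.17  0.83 -0.17]
yaw 68.84 shift mm [4.700e+00 1.000e-01 1.345e+02] rot [-0.0009  0.0022 -0.0062]
```

Call:
drive_tool --pt "0 0 10 0 0 0 100" --pt "0 0 25 0 0 0 100" --pt "0 0 40 0 0 0 100" --pt "0 0 55 0 0 0 100" --pt "0 0 65 0 0 0 100" --pt "0 0 70 0 0 0 100" --pt "0 0 70 0 0 0 100" --pt "0 0 70 0 0 0 100"

```text
time_s: 2.37
tcp_pos: [0.5569, -0.2372, 0.0907]
eef_rot: [0.824, 0.566, -0.0, 0.0]
force: [-0.4, -0.1, 0.4]
gripper_width: 0.0936
grip_force: 0.0
```

```bash
python3 mv.py .557 -.234 .026 69.2
```

```text
t 2.3667 tcp [ 0.5569 -0.2372  0.0907] w 0.09356532345907068 F [-0.4 -0.1  0.4] q [ 0.48  0.73 -0.19  1.75  0.2   0.68 -0.2 ]
yaw 68.96 shift mm [ 3.  -1.1 64.7] rot [ 0.0002  0.0003 -0.0041]
```

Call:
drive_tool --pt "1 0 10 0 0 -0.004 100" --pt "2 -1 24 0 0 -0.004 100" --pt "3 -1 38 0 0 -0.004 100" --pt "3 -1 50 0 0 -0.004 100" --pt "3 -1 58 0 0 -0.004 100" --pt "3 -1 63 0 0 -0.004 100" --pt "3 -1 64.5 0 0 -0.004 100" --pt "3 -1 64.5 0 0 -0.004 100" --squeeze 30

```text
time_s: 3.03
tcp_pos: [0.5573, -0.2334, 0.0258]
eef_rot: [0.823, 0.568, -0.0, -0.0]
force: [0.4, -0.5, -0.4]
gripper_width: 0.0937
grip_force: 0.0
```

Call:
drive_tool --pt "0 0 0 0 0 0 60" --pt "0 0 0 0 0 0 40" --pt "0 0 0 0 0 0 30" --pt "0 0 0 0 0 0 15" --pt "0 0 0 0 0 0 0" --pt "0 0 0 0 0 0 0" --pt "0 0 0 0 0 0 0" --pt "0 0 0 0 0 0 0" --squeeze 30

```text
time_s: 3.7
tcp_pos: [0.5573, -0.2333, 0.026]
eef_rot: [0.823, 0.568, 0.0, 0.0]
force: [0.4, 0.1, -0.0]
gripper_width: 0.0436
grip_force: 0.0
```

```bash
python3 mv.py .557 -.234 .17 69.2
```

```text
t 3.7 tcp [ 0.5573 -0.2333  0.026 ] w 0.043601156839383114 F [ 0.4  0.1 -0. ] q [ 0.45  0.82 -0.17  1.78  0.23  0.56 -0.22]
yaw 69.26 shift mm [  -0.8    0.  -144. ] rot [ 0.0001 -0.      0.001 ]
```

Call:
drive_tool --pt "0 0 0 0 0 0 0" --pt "0 0 0 0 0 0 0" --pt "0 0 0 0 0 0 0" --pt "0 0 0 0 0 0 0" --pt "0 0 0 0 0 0 0" --pt "0 0 0 0 0 0 0"

```text
time_s: 4.2
tcp_pos: [0.5572, -0.2333, 0.026]
eef_rot: [0.823, 0.568, 0.0, -0.0]
force: [-0.2, 0.6, -0.3]
gripper_width: 0.0299
grip_force: 30.0
```

Call:
drive_tool --pt "0 0 -3 0 0 0 0" --pt "0 0 -12 0 0 0 0" --pt "0 0 -30 0 0 0 0" --pt "0 0 -55 0 0 0 0" --pt "0 0 -85 0 0 0 0" --pt "0 0 -110 0 0 0 0" --pt "0 0 -135 0 0 0 0" --pt "0 0 -150 0 0 0 0"

```text
time_s: 4.87
tcp_pos: [0.5581, -0.2336, 0.1794]
eef_rot: [0.823, 0.568, 0.001, 0.001]
force: [-0.2, -0.1, -3.2]
gripper_width: 0.0299
grip_force: 30.0
```

```bash
python3 mv.py .4775 .195 .176 20.2; python3 -c "
from cell import ctrl;print(ctrl.get_state()['grip_force'])"
```

```text
t 4.8667 tcp [ 0.5581 -0.2336  0.1794] w 0.02990227128783396 F [-0.2 -0.1 -3.2] q [ 0.49  0.61 -0.22  1.69  0.17  0.86 -0.17]
yaw 69.26 shift mm [ 372.2 -227.2    2.6] rot [ 0.0033 -0.0016  0.8562]
29.996900260448456
```

Call:
drive_tool --pt "8 -5 0 0 0 0.02 0" --pt "28 -17 0 0 0 0.07 0" --pt "54 -33 0 0 0 0.13 0" --pt "82 -50 0 0 0 0.19 0" --pt "110 -67 0 0 0 0.25 0" --pt "138 -84 0 0 0 0.31 0" --pt "166 -101 0 0 0 0.37 0" --pt "194 -118 0 0 0 0.43 0"

```text
time_s: 5.53
tcp_pos: [0.5149, -0.0085, 0.1766]
eef_rot: [0.926, 0.378, 0.0, -0.0]
force: [0.6, 0.4, -2.5]
gripper_width: 0.0301
grip_force: 30.0
```

```bash
python3 mv.py .4775 .195 .176 20.2
```

```text
t 5.5333 tcp [ 0.5149 -0.0085  0.1766] w 0.03009753375364489 F [ 0.6  0.4 -2.5] q [ 0.03  0.49 -0.1   1.93  0.07  0.72 -0.91]
yaw 44.45 shift mm [ 115.9 -171.5    0.6] rot [-1.000e-04 -3.000e-04  4.233e-01]
```

Call:
drive_tool --pt "15 -22 0 0 0 0.055 0" --pt "33 -48 0 0 0 0.12 0" --pt "51 -75 0 0 0 0.185 0" --pt "69 -102 0 0 0 0.25 0" --pt "87 -128 0 0 0 0.315 0" --pt "102 -150 0 0 0 0.37 0" --pt "112 -165 0 0 0 0.41 0" --pt "116 -172 0 0 0 0.423 0"

```text
time_s: 6.2
tcp_pos: [0.4761, 0.1979, 0.1765]
eef_rot: [0.984, 0.179, 0.0, -0.001]
force: [0.3, -0.1, -2.9]
gripper_width: 0.0299
grip_force: 30.0
```

Call:
drive_tool --pt "0 0 0 0 0 0 0" --pt "0 0 0 0 0 0 0" --pt "0 0 0 0 0 0 0" --pt "0 0 0 0 0 0 0"

```text
time_s: 6.53
tcp_pos: [0.4777, 0.1923, 0.1761]
eef_rot: [0.984, 0.176, -0.0, 0.0]
force: [-0.6, 0.0, -2.9]
gripper_width: 0.0297
grip_force: 30.0
```

```bash
python3 mv.py .4775 .195 .176 20.2; python3 - <<'E'
from h import *;from cell import ctrl,imaging;import pickle
s=ctrl.get_state();o=[s]
for n in("wrist","scene"):
    f=imaging.grab_frame(n);o.append(f)
pickle.dump(o,open("v.pkl","wb"))
a=cv2.resize(o[1]["img"][100:300,210:410],(400,400));b=cv2.resize(o[2]["img"][90:210,290:410],(400,400),interpolation=cv2.INTER_CUBIC)
cv2.imwrite("pics/v.png",np.hstack([a,b]))
E
```

```text
t 6.5333 tcp [0.4777 0.1923 0.1761] w 0.029735097814688666 F [-0.6  0.  -2.9] q [-0.46  0.49  0.03  1.94 -0.02  0.72 -1.64]
yaw 20.28 shift mm [ 0.8 -2.6  0.1] rot [0.0006 0.0001 0.0013]
```

View pics/v.png

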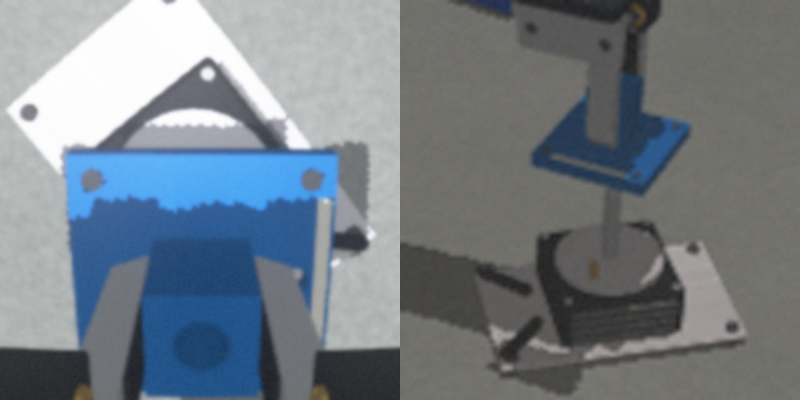

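The composite shows the cover held level over the shaft: bore top at wrist pixel (310,272.5), shaft under the flange in the scene view, and the stripe/pin-hole side facing the pin.

```bash
python3 - <<'E'
from h import *;import pickle
s,f,g=pickle.load(open("v.pkl","rb"))
for u in(271.5,273.5):
  p=onz(f,(310,u),.204,s)[0];print(p.round(4),"rel tcp",(p-s["tcp_pos"]).round(4))
E
python3 mv.py .4777 .1948 .146 20.2
```

```text
[0.4787 0.1942 0.204 ] rel tcp [0.0011 0.0019 0.0279]
[0.4776 0.1938 0.204 ] rel tcp [-0.      0.0015  0.0279]
t 6.6333 tcp [0.4777 0.1927 0.1761] w 0.02968684490045675 F [-0.2 -0.4 -3.3] q [-0.46  0.49  0.03  1.94 -0.02  0.71 -1.64]
yaw 20.28 shift mm [ 0.8 -2.  30.1] rot [ 0.0003 -0.      0.0014]
```

Call:
drive_tool --pt "0.8 -2 4 0 0 0 0" --pt "0.8 -2 10 0 0 0 0" --pt "0.8 -2 16 0 0 0 0" --pt "0.8 -2 20 0 0 0 0" --pt "0.8 -2 22 0 0 0 0" --pt "0.8 -2 22 0 0 0 0" --pt "0.8 -2 22 0 0 0 0" --pt "0.8 -2 22 0 0 0 0"

```text
time_s: 7.3
tcp_pos: [0.4776, 0.1961, 0.1541]
eef_rot: [0.984, 0.177, 0.0, -0.0]
force: [-0.1, 0.0, -3.3]
gripper_width: 0.0301
grip_force: 30.0
```

```bash
python3 mv.py .4777 .1948 .146 20.2
```

```text
t 7.3 tcp [0.4776 0.1961 0.1541] w 0.030086329274637676 F [-0.1  0.  -3.3] q [-0.46  0.53  0.02  1.95 -0.02  0.66 -1.64]
yaw 20.39 shift mm [-0.3  1.2  8.1] rot [ 0.     -0.0004  0.0032]
```

Call:
drive_tool --pt "0 1 2 0 0 0 0" --pt "0 1 4 0 0 0 0" --pt "0 1 6 0 0 0 0" --pt "0 1 8 0 0 0 0" --pt "0 1 9 0 0 0 0" --pt "0 1 10 0 0 0 0" --pt "0 1 11 0 0 0 0" --pt "0 1 12 0 0 0 0"

```text
time_s: 7.97
tcp_pos: [0.4778, 0.1951, 0.1419]
eef_rot: [0.984, 0.177, 0.0, -0.0]
force: [-0.1, 0.5, -3.1]
gripper_width: 0.0301
grip_force: 30.0
```

```bash
python3 mv.py .4777 .1948 .138 20.2
```

```text
t 7.9667 tcp [0.4778 0.1951 0.1419] w 0.030072736958387233 F [-0.1  0.5 -3.1] q [-0.46  0.54  0.02  1.97 -0.02  0.63 -1.64]
yaw 20.39 shift mm [-0.2  0.2  3.9] rot [-0.     -0.0001  0.0032]
```

Call:
drive_tool --pt "0 0 0.7 0 0 0 0" --pt "0 0 1.4 0 0 0 0" --pt "0 0 2 0 0 0 0" --pt "0 0 2.7 0 0 0 0" --pt "0 0 3.3 0 0 0 0" --pt "0 0 4 0 0 0 0" --pt "0 0 4.5 0 0 0 0" --pt "0 0 5 0 0 0 0"

```text
time_s: 8.63
tcp_pos: [0.4779, 0.1952, 0.137]
eef_rot: [0.984, 0.177, 0.0, -0.0]
force: [0.9, 0.0, -2.7]
gripper_width: 0.03
grip_force: 30.0
```

Call:
drive_tool --pt "0 0 1 0 0 0 0" --pt "0 0 2 0 0 0 0" --pt "0 0 3 0 0 0 0" --pt "0 0 4 0 0 0 0" --pt "0 0 5 0 0 0 0" --pt "0 0 6 0 0 0 0" --pt "0 0 7 0 0 0 0" --pt "0 0 8 0 0 0 0"

```text
time_s: 9.3
tcp_pos: [0.4779, 0.1953, 0.129]
eef_rot: [0.984, 0.177, 0.0, -0.0]
force: [0.2, 1.9, -2.4]
gripper_width: 0.0299
grip_force: 30.0
```

Call:
drive_tool --pt "0.2 -0.4 2 0 0 0 0" --pt "0.2 -0.4 5 0 0 0 0" --pt "0.2 -0.4 8 0 0 0 0" --pt "0.2 -0.4 11 0 0 0 0" --pt "0.2 -0.4 14 0 0 0 0" --pt "0.2 -0.4 17 0 0 0 0" --pt "0.2 -0.4 20 0 0 0 0" --pt "0.2 -0.4 23 0 0 0 0"

```text
time_s: 9.97
tcp_pos: [0.4778, 0.1954, 0.1056]
eef_rot: [0.984, 0.177, -0.0, 0.0]
force: [0.2, 0.9, -1.5]
gripper_width: 0.0302
grip_force: 30.0
```

Call:
drive_tool --pt "0.1 -0.2 1 0 0 0 0" --pt "0.1 -0.2 3 0 0 0 0" --pt "0.1 -0.2 5 0 0 0 0" --pt "0.1 -0.2 6.5 0 0 0 0" --pt "0.1 -0.2 7.5 0 0 0 0" --pt "0.1 -0.2 8.5 0 0 0 0" --pt "0.1 -0.2 9.2 0 0 0 0" --pt "0.1 -0.2 9.8 0 0 0 0"

```text
time_s: 10.63
tcp_pos: [0.4779, 0.1957, 0.0962]
eef_rot: [0.984, 0.177, 0.0, 0.0]
force: [-0.7, -0.1, -3.5]
gripper_width: 0.0294
grip_force: 30.0
```

Call:
drive_tool --pt "0 0 0.3 0 0 0 0" --pt "0 0 0.6 0 0 0 0" --pt "0 0 0.9 0 0 0 0" --pt "0 0 1.2 0 0 0 0"

```text
time_s: 10.97
tcp_pos: [0.4779, 0.1958, 0.095]
eef_rot: [0.984, 0.177, 0.0, -0.0]
force: [0.2, -0.2, -2.7]
gripper_width: 0.0296
grip_force: 30.0
```

Base is at about 0.069 with no contact, so it may already be on the pin hole. I continue gently.

Call:
drive_tool --pt "0 0 0.4 0 0 0 0" --pt "0 0 0.8 0 0 0 0" --pt "0 0 1.2 0 0 0 0" --pt "0 0 1.6 0 0 0 0" --pt "0 0 2 0 0 0 0"

```text
time_s: 11.38
tcp_pos: [0.4779, 0.1957, 0.093]
eef_rot: [0.984, 0.177, 0.0, -0.0]
force: [0.2, -0.6, -1.8]
gripper_width: 0.0295
grip_force: 30.0
```

Call:
drive_tool --pt "0 0 0.6 0 0 0 0" --pt "0 0 1.2 0 0 0 0" --pt "0 0 1.8 0 0 0 0" --pt "0 0 2.4 0 0 0 0" --pt "0 0 3 0 0 0 0" --pt "0 0 3.6 0 0 0 0" --pt "0 0 4.2 0 0 0 0" --pt "0 0 4.8 0 0 0 0"

```text
time_s: 12.05
tcp_pos: [0.4778, 0.1957, 0.0881]
eef_rot: [0.984, 0.177, -0.0, -0.0]
force: [-0.4, 0.0, -4.1]
gripper_width: 0.0295
grip_force: 30.0
```

Free at base 0.062, which is 8 mm below the pin top, so the pin is in the hole. I check the torque and then finish the descent.

Call:
drive_tool --pt "0 0 0.6 0 0 0 0" --pt "0 0 1.2 0 0 0 0" --pt "0 0 1.8 0 0 0 0" --pt "0 0 2.4 0 0 0 0" --pt "0 0 3 0 0 0 0" --pt "0 0 3.6 0 0 0 0" --pt "0 0 4.2 0 0 0 0" --pt "0 0 4.6 0 0 0 0"

```text
time_s: 12.72
tcp_pos: [0.4778, 0.1957, 0.0835]
eef_rot: [0.984, 0.177, -0.0, 0.0]
force: [-0.6, -1.6, -2.9]
gripper_width: 0.0296
grip_force: 30.0
```

Call:
drive_tool --pt "0 0 0.3 0 0 0 0" --pt "0 0 0.6 0 0 0 0" --pt "0 0 0.9 0 0 0 0"

```text
time_s: 12.97
tcp_pos: [0.4778, 0.1957, 0.0827]
eef_rot: [0.984, 0.177, 0.0, -0.0]
force: [-0.4, 1.0, -2.5]
gripper_width: 0.0298
grip_force: 30.0
```

Call:
drive_tool --pt "0 0 0.2 0 0 0 0" --pt "0 0 0.4 0 0 0 0" --pt "0 0 0.6 0 0 0 0"

```text
time_s: 13.22
tcp_pos: [0.4779, 0.1957, 0.0821]
eef_rot: [0.984, 0.177, 0.0, -0.0]
force: [0.5, 0.6, -2.5]
gripper_width: 0.0294
grip_force: 30.0
```

Call:
drive_tool --pt "0 0 0.1 0 0 0 0" --pt "0 0 0.2 0 0 0 0" --pt "0 0 0.3 0 0 0 0"

```text
time_s: 13.47
tcp_pos: [0.4778, 0.1957, 0.0819]
eef_rot: [0.984, 0.177, 0.0, -0.0]
force: [-1.0, -0.4, -0.5]
gripper_width: 0.0296
grip_force: 30.0
```

Contact is starting: the z force rose from about -3 to -0.5 at base 0.056.

Call:
drive_tool --pt "0 0 0.1 0 0 0 0" --pt "0 0 0.2 0 0 0 0" --pt "0 0 0.2 0 0 0 0"

```text
time_s: 13.72
tcp_pos: [0.4778, 0.1957, 0.0819]
eef_rot: [0.984, 0.177, 0.0, -0.0]
force: [-0.8, -1.1, 3.1]
gripper_width: 0.0299
grip_force: 30.0
```

Seated, with about 6 N net. The pin top is only about 1 mm below the fingertips, so I open slightly, rise, and then open wider.

Call:
drive_tool --pt "0 0 -0.1 0 0 0 36" --pt "0 0 -0.1 0 0 0 36" --pt "0 0 -0.1 0 0 0 36" --pt "0 0 -0.1 0 0 0 36"

```text
time_s: 14.05
tcp_pos: [0.478, 0.1958, 0.0817]
eef_rot: [0.984, 0.177, 0.0, -0.0]
force: [-0.3, -0.5, -0.4]
gripper_width: 0.0336
grip_force: 0.0
```

Call:
drive_tool --pt "0 0 -2 0 0 0 36" --pt "0 0 -5 0 0 0 36" --pt "0 0 -8 0 0 0 45" --pt "0 0 -11 0 0 0 55" --pt "0 0 -11 0 0 0 60" --pt "0 0 -11 0 0 0 60" --pt "0 0 -11 0 0 0 60"

```text
time_s: 14.63
tcp_pos: [0.4778, 0.1957, 0.0928]
eef_rot: [0.984, 0.177, 0.0, -0.0]
force: [-0.2, -0.2, 0.6]
gripper_width: 0.056
grip_force: 0.0
```

Call:
drive_tool --pt "0 0 -5 0 0 0 60" --pt "0 0 -15 0 0 0 60" --pt "0 0 -30 0 0 0 60" --pt "0 0 -50 0 0 0 60" --pt "0 0 -75 0 0 0 60" --pt "0 0 -100 0 0 0 60" --pt "0 0 -120 0 0 0 60" --pt "0 0 -130 0 0 0 60"

```text
time_s: 15.3
tcp_pos: [0.4791, 0.1962, 0.226]
eef_rot: [0.984, 0.177, 0.002, -0.001]
force: [0.4, -0.5, 0.1]
gripper_width: 0.0563
grip_force: 0.0
```

```bash
python3 - <<'E'
from h import *;from cell import ctrl,imaging
s=ctrl.get_state();print(s["time_s"],s["force"],s["tcp_pos"])
f=imaging.grab_frame("scene");g=imaging.grab_frame("wrist")
b=cv2.resize(f["img"][120:220,300:400],(400,400),interpolation=cv2.INTER_CUBIC);a=cv2.resize(g["img"][100:300,210:410],(400,400))
cv2.imwrite("pics/z.png",np.hstack([a,b]))
E
```

```text
15.3 [ 0.44263556 -0.45072087  0.11530079] [0.47911002 0.19623234 0.22602923]
```

View pics/z.png

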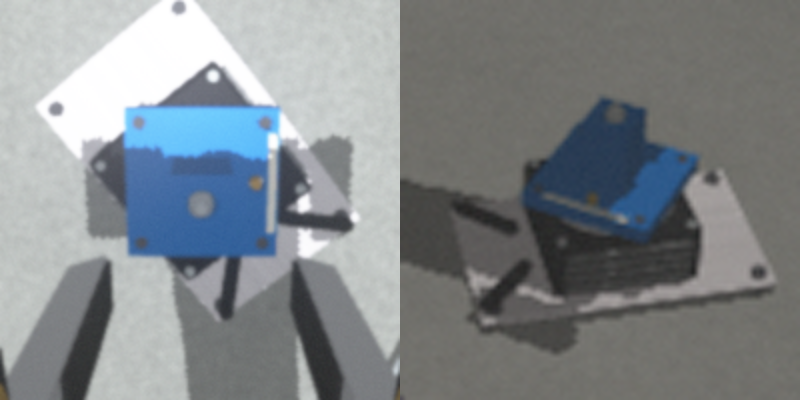

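The pictures show the cover flat on the ring. The brass pin shows in the pin hole, at (256,183) in the left half. The shaft tip shows in the bore at (201,205), and the gripper is clear.

```bash
python3 -c "
from cell import job_done;print(job_done())"
```

```text
the job is handed in; nothing more can be done
None
```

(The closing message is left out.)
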